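# Put the hot-air nozzles away on their rack in order of size

## Robot

A 7-joint arm with a two-finger parallel gripper is mounted at the origin on the work surface. World frame = base frame: x ahead of the robot, y to its left, z up, the work surface at z = 0. Lengths are in m, angles in rad, forces in N, time in s.
With the tool pointing down it reaches from about 0.4 to 0.85 m from the base axis. Payload 6.9 kg.
Tool frame: the origin (TCP) lies on the centre line of the jaws, within the pads' length; the fingertips stand 25 mm ahead of it and the grasp point (between the pads) lies 6 mm ahead of it; z points along the fingers, x is the direction in which the jaws open and shut, and the axes are right-handed (so a half turn about z gives the same grasp; the last joint's range is limited). The gripper opens to 85 mm and grips with 20 to 120 N. Pads are 22 mm wide; open, the fingers measure 114 mm over their backs; the gripper's body (76 mm by 85 mm) begins 54 mm behind the grasp point. The pads swing forward as they close: fully open they stand 13 mm farther back than shut.
Start: joints at [-1.06, 0.507, -0.238, 1.5, 0.126, 1.149, -0.155], TCP at [0.247, 0.574, 0.256] pointing down, gripper open.
Joint ranges: [-3.08, 3.08], [-0.24, 2.05], [-1.43, 1.35], [0, 2.5], [-1.52, 4.66], [0.17, 1.96], [-2.89, 2.89]. Speed limits (rad/s): [2.39, 2.39, 3.14, 3.14, 3.14, 3.14, 3.14].

## Interface

Orientations are given as a unit quaternion [x, y, z, w].
In Python, from bench import sense, camera, get_calibration, finish_job gives the robot as it stands.
- The arm moves only by the tool drive_tool, never from a script. Its argument "increments" is a list of rows, each a list of 3 entries, a list of its own where there are three numbers: the shift along the world's x, y, z in units of 60 cm (1.0 is 60 cm), then the turn, a rotation vector about the world's x, y, z in units of pi/2 rad (1.0 is pi/2 rad), then the gripper's target within -1 to 1 (fully open at 1, half-way at 0, shut at -1). A call has 1 to 12 rows; each row shifts and turns the commanded pose from where the row before left it; what a row does not reach is not made up. A row lasts 1/10 s, in which the tool goes at most 50 mm and 8.59 degrees, less where a joint would pass 70% of its speed; a pose out of reach is approached as far as the arm can. A call with a number of a shift or a turn outside -1 to 1 is refused whole. A call with a gripper value outside its range is refused whole. The fingers move at their own pace and stop on an object; the grip force is fixed at half the most. Time passes only in rows, so rows that do not move let the fingers close. It gives the time, the measured TCP pose, the force and the opening at its end, in the units of the state.
- sense(): the state, without advancing time (a new reading comes with each control period).
- camera(name): name is "scene" or "top" or "wrist"; returns the picture (480x640x3 uint8, red, green, blue); there is no depth.
- get_calibration(name): a dict with "fx", "fy", "cx", "cy" (pixels), "world_from_camera" (4x4, takes a point from camera to world coordinates). Camera axes: x right, y down, z forward; pixel columns grow to the right and rows downward; lengths in m; the calibration is good to about 2 mm. A picture is of the moment at which its call begins: read the wrist's pose just before it. get_calibration takes no time and is no camera call; for the wrist camera it gives the pose at the moment of the call.
- finish_job(): hands the job in, once; it reports no verdict.
The state is a dict: "time_s": time; "joints": joint angles; "qvel": joint speeds; "effort": joint torques, N m; "ee_pos": TCP position; "eef_rot": TCP orientation; "force": force on the tool from outside, world axes, zero at the start; "torque": the same for the moment, N m; "grip_width": finger opening in m.
Only numpy, scipy, OpenCV 4.12 (cv2) and the standard library are available. Lean on these libraries where they do the work, as an engineer would, in place of code of your own. Each camera call takes 0.05 s, during which the arm holds its last target.

## Task

Put the four hot-air nozzles away on the nozzle rack, one over each post and standing upright right down on its seat, in order of hood size with the smallest next to the hot-air handpiece and the largest at the far end of the row. Set them down gently, do not drop them, and leave the jar of solder paste that stands among them where it is.

Things in the scene. Friction and masses are not known exactly. Their poses are not given: they have to be found in the camera images.
- nozzle_a_hood (a point): Smallest of four loose steel hot-air nozzles, standing with its square hood open upwards. Hood 26 mm square, 26 mm high; under it a 7 mm flare and a round sleeve (26 mm outside, 22 mm bore, 20 mm deep, open foot, lug 6 mm out under a hood corner). 53 mm tall, about 45 g. Point: middle of the hood, where to grip it, 40 mm above the foot. x, y square to the hood walls, z up.
- nozzle_b_hood (a point): Second smallest of four loose steel hot-air nozzles, standing with its square hood open upwards. Hood 33 mm square, 26 mm high; under it a 7 mm flare and a round sleeve (26 mm outside, 22 mm bore, 20 mm deep, open foot, lug 6 mm out under a hood corner). 53 mm tall, about 60 g. Point: middle of the hood, where to grip it, 40 mm above the foot. x, y square to the hood walls, z up.
- nozzle_c_hood (a point): Second largest of four loose steel hot-air nozzles, standing with its square hood open upwards. Hood 41 mm square, 26 mm high; under it a 7 mm flare and a round sleeve (26 mm outside, 22 mm bore, 20 mm deep, open foot, lug 6 mm out under a hood corner). 53 mm tall, about 75 g. Point: middle of the hood, where to grip it, 40 mm above the foot. x, y square to the hood walls, z up.
- nozzle_d_hood (a point): Largest of four loose steel hot-air nozzles, standing with its square hood open upwards. Hood 50 mm square, 26 mm high; under it a 7 mm flare and a round sleeve (26 mm outside, 22 mm bore, 20 mm deep, open foot, lug 6 mm out under a hood corner). 53 mm tall, about 90 g. Point: middle of the hood, where to grip it, 40 mm above the foot. x, y square to the hood walls, z up.
- post_a: Post on the fixed nozzle rack (aluminium plate 296 x 84 mm, 11 mm high): steel pin 7 mm across on a black seat disc 38 mm across, 2 mm thick. Origin: centre of the disc's underside; a nozzle's foot rests 2 mm above it, the pin ends 20 mm above it. y along the rack, z up. Four posts in a straight row, 72 mm apart, letters in no order. The sleeve has 7 mm play all round.
- post_b: Post on the fixed nozzle rack (aluminium plate 296 x 84 mm, 11 mm high): steel pin 7 mm across on a black seat disc 38 mm across, 2 mm thick. Origin: centre of the disc's underside; a nozzle's foot rests 2 mm above it, the pin ends 20 mm above it. y along the rack, z up. Four posts in a straight row, 72 mm apart, letters in no order. The sleeve has 7 mm play all round.
- post_c: Post on the fixed nozzle rack (aluminium plate 296 x 84 mm, 11 mm high): steel pin 7 mm across on a black seat disc 38 mm across, 2 mm thick. Origin: centre of the disc's underside; a nozzle's foot rests 2 mm above it, the pin ends 20 mm above it. y along the rack, z up. Four posts in a straight row, 72 mm apart, letters in no order. The sleeve has 7 mm play all round.
- post_d: Post on the fixed nozzle rack (aluminium plate 296 x 84 mm, 11 mm high): steel pin 7 mm across on a black seat disc 38 mm across, 2 mm thick. Origin: centre of the disc's underside; a nozzle's foot rests 2 mm above it, the pin ends 20 mm above it. y along the rack, z up. Four posts in a straight row, 72 mm apart, letters in no order. The sleeve has 7 mm play all round.
- handpiece: Hot-air handpiece, black handle and steel tube, 190 mm long, lying in a low dark rest (56 mm wide, 57 mm high) across one end of the rack, either end. Fixed. A round tip cleaner with brass curls (72 mm across, 48 mm high, fixed) is at the other end. Origin: underside of the rest, in line with the posts, 85 mm from the nearest. x along it, handle to -x.
- paste_jar: A closed white jar of solder paste with a grey lid, 38 mm across, 32 mm high, loose, standing among the nozzles; not to be disturbed. Origin: centre of its underside.
Mind the look-alikes: they are no part of the job. Leave any orange, pink or red look-alike of the part that bears nozzle_d_hood alone.

How it is judged:
By the outcome, as a careful person would: the job done as asked, in the order asked, and still so for the second after the job is handed in, with the robot touching nothing.
It also fails if it takes over 112 s, if anything falls off the work surface, if the arm or the gripper's body presses on something with over 40 N, if the wrist force passes 120 N, or if a joint passes its speed limit or range.

## Working session

There is one attempt and no reset: what is moved stays moved. The work goes in short steps, Python scripts to look and compute and a tool call to move; the robot and the scene stay as the last step left them, time stands still between calls to the robot, and variables do not carry over. Pictures are saved under pics/ and viewed, and the job is handed in when it is done.

Besides the shell and the picture viewer there is one more tool, called by a JSON object that holds its "op" and its "data", one argument or row to a line. drive_tool: Moves the arm, as the interface text tells. Its arguments: {"type":"object","properties":{"increments":{"type":"array"}},"required":["increments"]}

```bash
mkdir -p pics; ls; python3 - <<'E'
from bench import sense,camera,get_calibration
import cv2,numpy as np
print(sense())
for n in ["scene","top","wrist"]:
    c=get_calibration(n); print(n,{k:np.round(v,4).tolist() for k,v in c.items()})
    cv2.imwrite(f"pics/{n}0.png",camera(n)[:,:,::-1])
E
```

```text
pics
{'time_s': 0.0, 'joints': array([-1.05950176,  0.50835962, -0.23750046,  1.50109657,  0.12571853,
        1.148917  , -0.15481549]), 'qvel': array([-1.56715923e-04, -1.22374473e-04,  1.64455633e-04,  4.76901800e-04,
       -9.12097927e-05,  6.80219112e-04,  8.63266653e-05]), 'effort': array([-6.84078659e-04, -6.20597076e+01, -2.18682535e+00, -2.49651611e+01,
        1.26174526e-02,  1.22426514e-02, -8.80195415e-06]), 'ee_pos': array([0.24663111, 0.57379606, 0.25542778]), 'eef_rot': array([ 8.35093559e-01,  5.50107213e-01, -7.31009796e-04,  5.16765518e-04]), 'force': array([-0.17890013, -0.45770473,  0.30964873]), 'torque': array([-0.01876802, -0.01985235,  0.0241734 ]), 'grip_width': 0.08515053352620093}
scene {'fx': 544.8686, 'fy': 544.8686, 'cx': 311.2899, 'cy': 236.5947, 'world_from_camera': [[0.0564, 0.7367, -0.6739, 1.1976], [0.9982, -0.0293, 0.0515, 0.0324], [0.0182, -0.6756, -0.737, 0.8778], [0.0, 0.0, 0.0, 1.0]]}
top {'fx': 451.3029, 'fy': 451.3029, 'cx': 324.8864, 'cy': 234.2391, 'world_from_camera': [[0.0101, -0.9889, 0.148, 0.2704], [-0.9996, -0.0063, 0.0267, 0.0898], [-0.0255, -0.1482, -0.9886, 1.2036], [0.0, 0.0, 0.0, 1.0]]}
wrist {'fx': 375.187, 'fy': 375.187, 'cx': 318.7646, 'cy': 241.2468, 'world_from_camera': [[0.3951, 0.8706, 0.293, 0.1713], [0.9186, -0.3738, -0.1282, 0.6069], [-0.0021, 0.3198, -0.9475, 0.3733], [0.0, 0.0, 0.0, 1.0]]}
```

View pics/scene0.png

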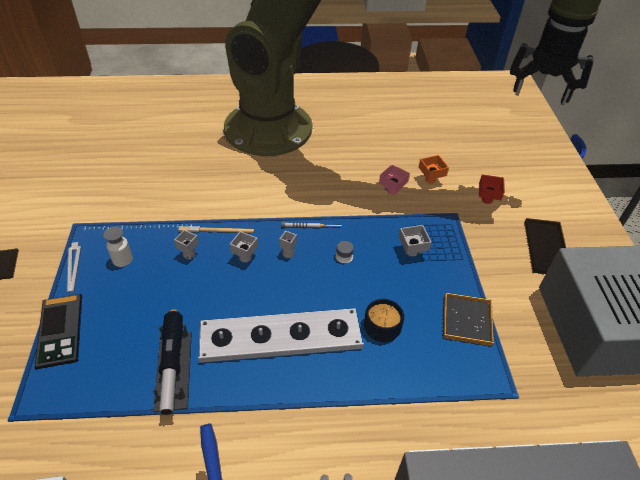

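View pics/top0.png

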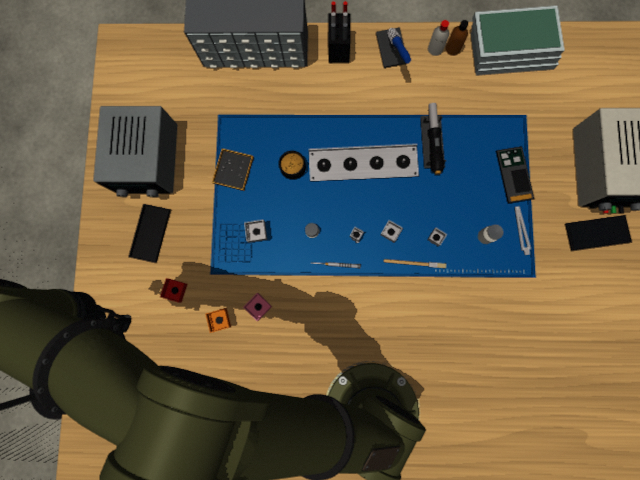

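View pics/wrist0.png

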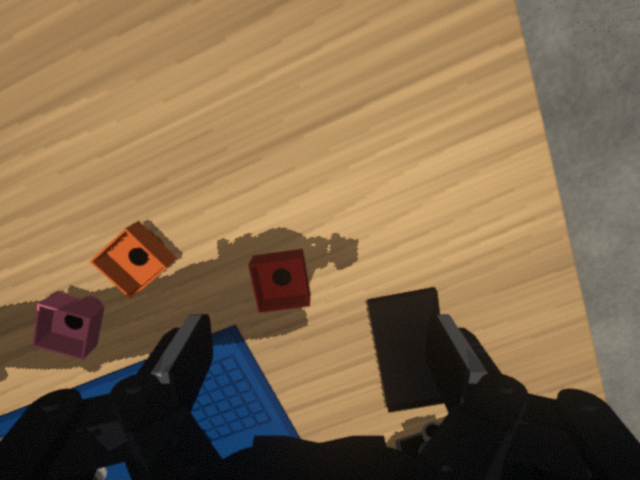

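Scene: the nozzles stand at about (186,245), (243,247), (288,244) and (414,240), with the jar at (345,252). The posts are at (222..338, 337..328). The handpiece is at the −y end. I'll zoom in on both fixed views.

```bash
python3 - <<'E'
import cv2,numpy as np
a=cv2.imread("pics/top0.png")[130:260,220:460]; b=cv2.imread("pics/scene0.png")[215:375,150:450]
cv2.imwrite("pics/topz.png",cv2.resize(a,None,fx=3.3,fy=3.3,interpolation=2))
cv2.imwrite("pics/scenez.png",cv2.resize(b,None,fx=2.6,fy=2.6,interpolation=2))
E
cat > h.py <<'E'
import numpy as np,cv2
from bench import sense,camera,get_calibration
def ray(cal,uv):
    T=np.array(cal["world_from_camera"]); d=T[:3,:3]@np.array([(uv[0]-cal["cx"])/cal["fx"],(uv[1]-cal["cy"])/cal["fy"],1.0])
    return T[:3,3],d
def plane(cal,uv,z):
    o,d=ray(cal,uv); return o+d*(z-o[2])/d[2]
def tri(obs):
    A=np.zeros((3,3));b=np.zeros(3);L=[]
    for c,uv in obs:
        o,d=ray(c,uv);d=d/np.linalg.norm(d);P=np.eye(3)-np.outer(d,d);A+=P;b+=P@o;L.append((o,P))
    p=np.linalg.solve(A,b); return p,[np.linalg.norm(P@(p-o)) for o,P in L]
def proj(cal,p):
    T=np.array(cal["world_from_camera"]); q=T[:3,:3].T@(np.array(p)-T[:3,3]); return cal["fx"]*q[0]/q[2]+cal["cx"],cal["fy"]*q[1]/q[2]+cal["cy"]
E
python3 - <<'E'
from h import *
t,s=get_calibration("top"),get_calibration("scene")
for a,b in [((438,237),(186,245)),((392,231),(243,247)),((357,234),(288,244)),((256,231),(414,240)),((312,230),(345,245)),((403,161.5),(222,333)),((377,162.5),(261,330)),((350,164),(300,327)),((323,165),(338,324))]:
    p,e=tri([(t,a),(s,b)]); print(p.round(3),np.round(e,4))
E
```

```text
[ 0.44  -0.17   0.035] [0.0025 0.0025]
[ 0.454 -0.052  0.04 ] [0.0015 0.0015]
[0.446 0.04  0.036] [0.0023 0.0023]
[0.452 0.303 0.042] [0.001 0.001]
[0.456 0.157 0.038] [0.0021 0.0021]
[ 0.647 -0.086  0.022] [0.0015 0.0015]
[ 0.644 -0.015  0.023] [0.002 0.002]
[0.64  0.057 0.022] [0.0015 0.0015]
[0.637 0.129 0.022] [0.0003 0.0003]
```

View pics/topz.png

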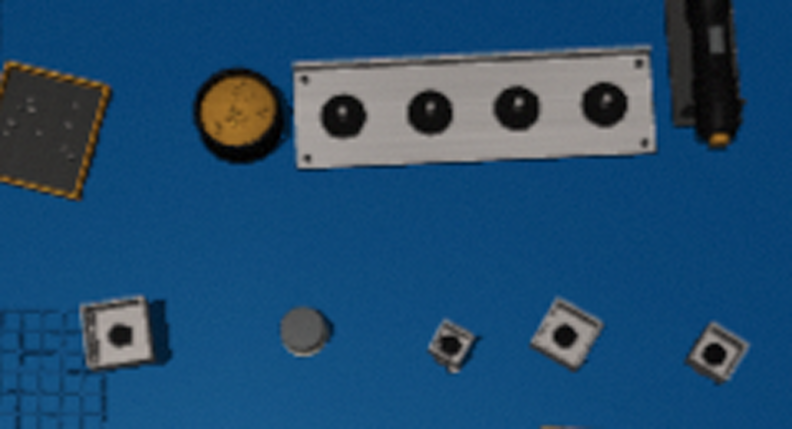

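View pics/scenez.png

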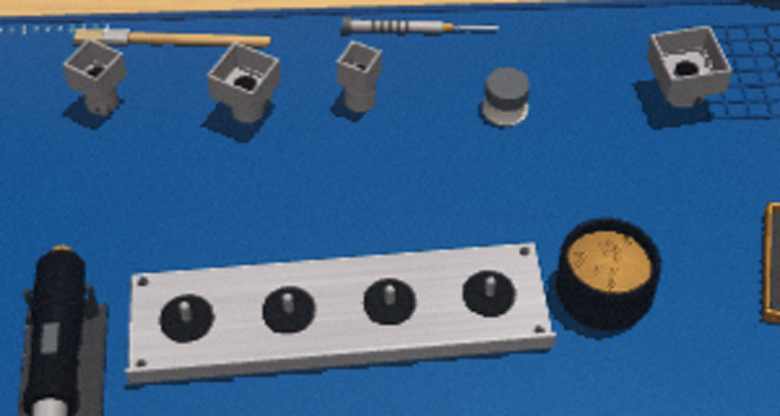

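By hood size, a stands at y≈0.04, b at y≈−0.17, c at y≈−0.05 and d at y≈0.30. The handpiece is at the −y end. Next I'll move the wrist over them for closer views.

{"op": "drive_tool", "data": {
  "increments": [
    [[0.045,-0.067,0],[0,0,-0.074],1],
    [[0.045,-0.067,0],[0,0,-0.074],1],
    [[0.045,-0.067,0],[0,0,-0.074],1],
    [[0.045,-0.067,0],[0,0,-0.074],1],
    [[0.045,-0.067,0],[0,0,-0.074],1],
    [[0.045,-0.067,0],[0,0,-0.074],1],
    [[0.045,-0.067,0],[0,0,-0.074],1],
    [[0.045,-0.067,0],[0,0,-0.074],1],
    [[0.045,-0.067,0],[0,0,-0.074],1],
    [[0.045,-0.067,0],[0,0,-0.074],1],
    [[0,0,0],[0,0,0],1]
  ]
}}

```text
time_s: 1.25
ee_pos: [0.5201, 0.1646, 0.2563]
eef_rot: [1.0, -0.006, 0.001, 0.002]
force: [-1.0, -0.1, 0.2]
grip_width: 0.0853
```

```bash
python3 - <<'E'
from h import *
import json
s=sense();print(s["ee_pos"],s["eef_rot"],s["time_s"],s["joints"].round(2))
c=get_calibration("wrist");im=camera("wrist");cv2.imwrite("pics/w1.png",im[:,:,::-1])
json.dump({k:np.array(v).tolist() for k,v in c.items()},open("w1.json","w"))
print(c["world_from_camera"])
E
```

```text
[0.52014414 0.16461163 0.25626831] [ 0.99998116 -0.00568015  0.00107325  0.00206627] 1.25 [-0.46  0.38  0.15  1.72 -0.06  1.05 -0.3 ]
[[ 0.99992998 -0.01155393 -0.00255837  0.52118126]
 [-0.01175888 -0.94581577 -0.32449078  0.24786612]
 [ 0.00132939  0.32449814 -0.9458854   0.37367347]
 [ 0.          0.          0.          1.        ]]
```

View pics/w1.png

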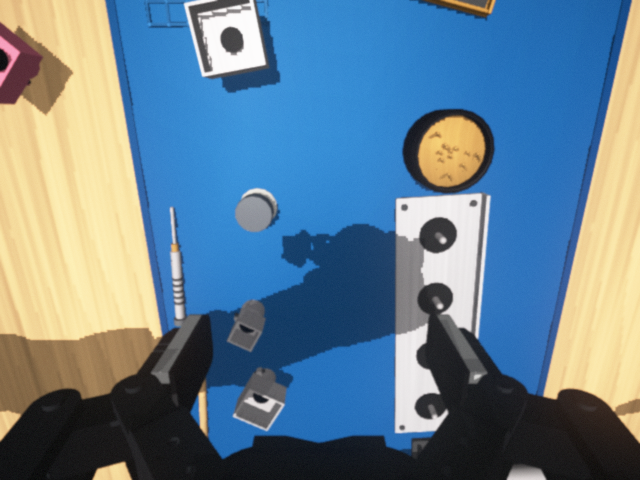

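w1 shows d at (228,38), the jar at (257,210), a at (246,328) and c at (262,395). The posts are at (438,235), (435,298) and so on. I need more views further towards −y.

{"op": "drive_tool", "data": {
  "increments": [
    [[0,-0.08,0],[0,0,0],1],
    [[0,-0.08,0],[0,0,0],1],
    [[0,-0.08,0],[0,0,0],1],
    [[0,0,0],[0,0,0],1]
  ]
}}

```text
time_s: 1.7
ee_pos: [0.516, 0.0218, 0.2565]
eef_rot: [1.0, -0.002, -0.0, 0.002]
force: [-0.3, 0.4, 1.4]
grip_width: 0.0851
```

```bash
cat >> h.py <<'E'
import json
def snap(n):
    c=get_calibration("wrist");im=camera("wrist")[:,:,::-1].copy();cv2.imwrite(f"pics/{n}.png",im)
    json.dump({k:np.array(v).tolist() for k,v in c.items()},open(n+".json","w"));return im
def load(n): return json.load(open(n+".json"))
E
python3 -c "
from h import *
snap('w2')"
```

{"op": "drive_tool", "data": {
  "increments": [
    [[0,-0.08,0],[0,0,0],1],
    [[0,-0.08,0],[0,0,0],1],
    [[0,-0.08,0],[0,0,0],1],
    [[0,0,0],[0,0,0],1]
  ]
}}

```text
time_s: 2.15
ee_pos: [0.5161, -0.1212, 0.2564]
eef_rot: [1.0, -0.002, -0.0, 0.002]
force: [-1.3, -0.7, 0.3]
grip_width: 0.0854
```

```bash
python3 -c "
from h import *
snap('w3');print(sense()['ee_pos'])"
```

```text
[ 0.51658106 -0.11728775  0.25612451]
```

View pics/w2.png

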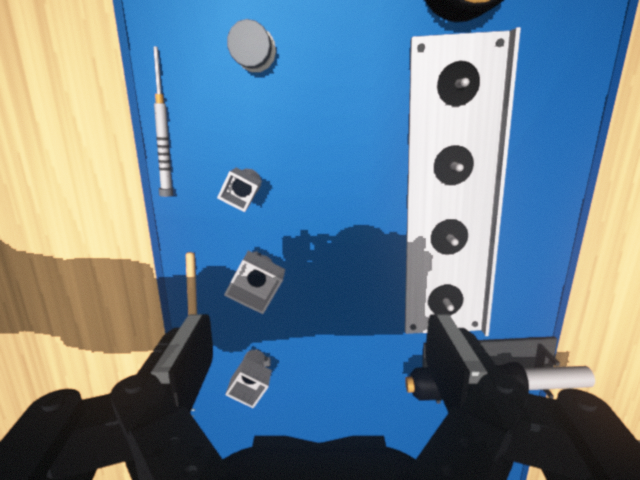

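View pics/w3.png

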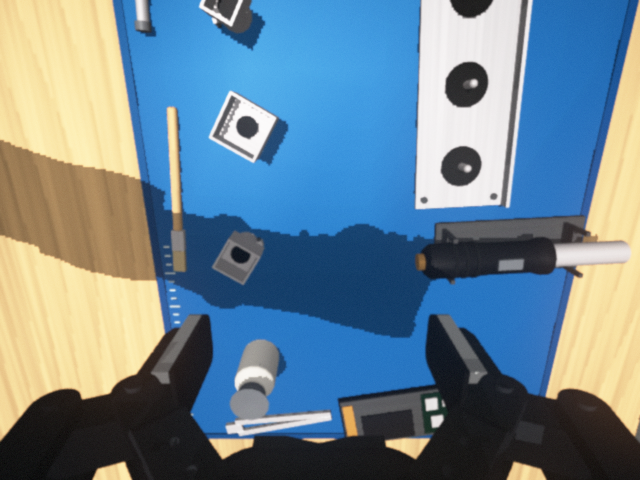

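w2 and w3 show clear views: a at (240,190), c at (255,282) and (243,127), b at (240,255), and all four posts. I'll zoom in to get the rim corners.

```bash
python3 - <<'E'
import cv2,numpy as np
def crop(n,u,v,r=50,k=6):
    a=cv2.imread(f"pics/{n}.png");u0,v0=max(u-r,0),max(v-r,0)
    a=cv2.resize(a[v0:v0+2*r,u0:u0+2*r],None,fx=390/(2*r),fy=390/(2*r),interpolation=cv2.INTER_CUBIC)
    a=cv2.convertScaleAbs(a,alpha=1.3)
    for i in range(0,2*r,10):
        p=int(i*390/(2*r)); cv2.putText(a,str(u0+i),(p,8),0,0.3,(0,255,255),1); cv2.putText(a,str(v0+i),(0,p+4),0,0.3,(0,255,255),1)
        cv2.line(a,(p,10),(p,16),(0,255,255),1);cv2.line(a,(24,p),(30,p),(0,255,255),1)
    cv2.putText(a,n,(330,385),0,0.5,(0,255,0),1)
    return a
def sheet(f,L):
    cv2.imwrite(f,np.hstack([crop(*l) for l in L]))
sheet("pics/s1.png",[("w1",228,40,50),("w2",240,190,35)])
sheet("pics/s2.png",[("w3",243,127,45),("w2",255,282,45)])
sheet("pics/s3.png",[("w3",240,255,40),("w2",250,380,40)])
E
```

```text
(no output)
```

View pics/s1.png

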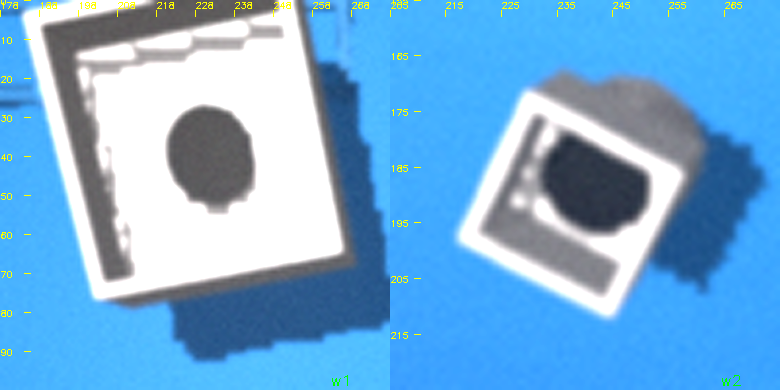

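View pics/s2.png

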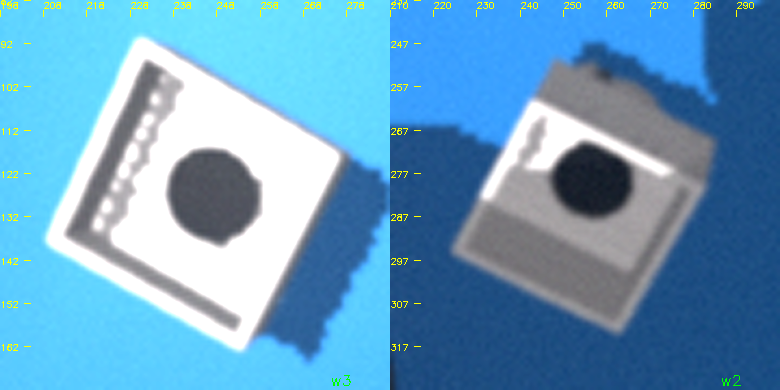

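View pics/s3.png

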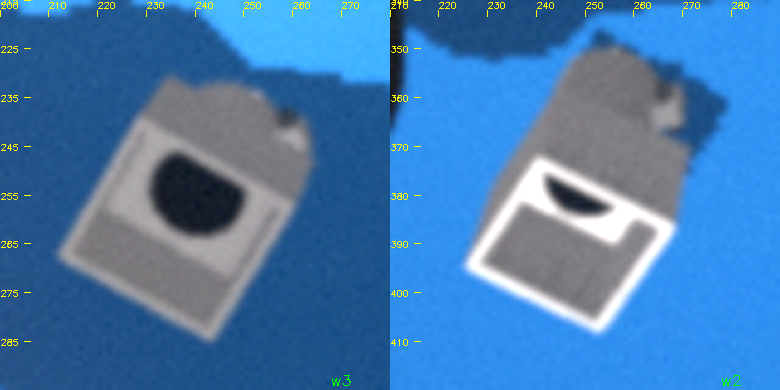

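```bash
python3 - <<'E'
from h import *
w1,w2,w3=load("w1"),load("w2"),load("w3")
C={"c":((w3,[(230.3,90.5),(277.2,117.3),(253.8,163.0),(208.6,137.4)]),(w2,[(243,259.6),(282.9,279.9),(263.1,313.6),(224.3,294.7)])),
"b":((w3,[(228.3,238.2),(260.9,257.1),(243.5,284.9),(212.3,267.1)]),(w2,[(240.2,372),(268.5,386.4),(253.1,408.1),(225.4,394.6)]))}
def ana(P):
    P=np.array(P);e=np.roll(P,-1,0)-P
    print(" centre",P.mean(0).round(4),"sides",np.linalg.norm(e,axis=1).round(4),"ang",np.degrees(np.arctan2(e[:,1],e[:,0])).round(1))
for n,((ca,A),(cb,B)) in C.items():
    R=[tri([(ca,a),(cb,b)]) for a,b in zip(A,B)]; print(n,[x[0][2].round(4) for x in R],[max(x[1]).round(4) for x in R]);ana([x[0] for x in R])
    ana([plane(ca,a,.055) for a in A]); ana([plane(cb,b,.055) for b in B])
print("a");ana([plane(w2,a,.055) for a in [(229.6,171.2),(257.6,185.9),(244.8,212.1),(217.0,198.1)]])
print("d 3 corners",[plane(w1,a,.055).round(4) for a in [(184.4,3.1),(267,64.4),(202.9,76.9)]])
# posts: dark blobs on light plate
for n in ["w1","w2","w3"]:
    im=cv2.imread(f"pics/{n}.png");m=(im.max(2)<60).astype(np.uint8)
    k,l,s,ce=cv2.connectedComponentsWithStats(m)
    cal=load(n)
    for i in range(1,k):
        if 500<s[i,4]<2500 and ce[i,0]>400:
            cn=cv2.findContours((l==i).astype(np.uint8),0,1)[0][0];h=cv2.convexHull(cn);M=cv2.moments(h);u=(M['m10']/M['m00'],M['m01']/M['m00'])
            print(n,s[i],np.round(u,1),plane(cal,u,.013).round(4))
E
```

```text
c [np.float64(0.0562), np.float64(0.0567), np.float64(0.0548), np.float64(0.056)] [np.float64(0.0001), np.float64(0.0003), np.float64(0.0), np.float64(0.0002)]
 centre [ 0.4546 -0.0491  0.0559] sides [0.0412 0.042  0.0412 0.041 ] ang [ -29.3 -119.9  149.4   60.1]
 centre [ 0.4544 -0.0491  0.055 ] sides [0.0415 0.042  0.0415 0.0412] ang [ -29.2 -120.1  149.8   59.9]
 centre [ 0.4543 -0.0495  0.055 ] sides [0.0412 0.0408 0.041  0.0409] ang [ -29.8 -119.9  150.2   60.4]
b [np.float64(0.0569), np.float64(0.0563), np.float64(0.0566), np.float64(0.0573)] [np.float64(0.0), np.float64(0.0001), np.float64(0.0001), np.float64(0.0002)]
 centre [ 0.4408 -0.1663  0.0568] sides [0.0334 0.0327 0.0329 0.0325] ang [ -33.4 -122.6  146.1   58.3]
 centre [ 0.4405 -0.167   0.055 ] sides [0.0336 0.033  0.0329 0.0327] ang [ -32.9 -122.6  146.6   58.7]
 centre [ 0.4403 -0.1678  0.055 ] sides [0.0333 0.0331 0.033  0.0333] ang [ -32.8 -122.3  147.6   58.2]
a
 centre [0.4461 0.0409 0.055 ] sides [0.0262 0.0262 0.0264 0.0264] ang [ -28.8 -118.6  151.5   61. ]
d 3 corners [array([0.4235, 0.3253, 0.055 ]), array([0.482 , 0.2835, 0.055 ]), array([0.4315, 0.2752, 0.055 ])]
w1 [ 404  110   90   82 1928] [448.4 149.6] [0.6428 0.2135 0.013 ]
w1 [420 219  35  32 648] [437.2 234.6] [0.64   0.1298 0.013 ]
w2 [ 425    0   78   22 1098] [460.9   8.5] [0.6361 0.1871 0.013 ]
w2 [ 438   62   41   43 1239] [458.1  83. ] [0.6404 0.1295 0.013 ]
w2 [435 147  37  36 729] [453.3 164.4] [0.6441 0.058  0.013 ]
w3 [ 446   63   41   43 1231] [466.2  84. ] [ 0.6477 -0.0143  0.013 ]
w3 [443 148  37  36 655] [460.9 165.5] [ 0.6515 -0.0859  0.013 ]
```

The posts are at (0.6515,−0.0859), (0.6477,−0.0143), (0.6441,0.058) and (0.6402,0.1297), with disc tops at 0.013 agreeing across views. The nozzle rims stand at about 0.056. I'll start with b and hover over it first.

{"op": "drive_tool", "data": {
  "increments": [
    [[-0.032,-0.021,-0.045],[0,0,-0.09],1],
    [[-0.032,-0.021,-0.045],[0,0,-0.09],1],
    [[-0.032,-0.021,-0.045],[0,0,-0.09],1],
    [[-0.031,-0.02,-0.045],[0,0,-0.09],1],
    [[0,0,0],[0,0,0],1],
    [[0,0,0],[0,0,0],1]
  ]
}}

```text
time_s: 2.8
ee_pos: [0.4411, -0.1632, 0.1479]
eef_rot: [0.961, -0.276, -0.001, -0.001]
force: [1.4, -0.4, 0.3]
grip_width: 0.0853
```

```bash
cat >> h.py <<'E'
from scipy.spatial.transform import Rotation as Ro
def st():
    s=sense();R=Ro.from_quat(s["eef_rot"]).as_matrix();x=R[:,0]
    print("t",s["time_s"],"p",s["ee_pos"].round(4),"yaw",round(np.degrees(np.arctan2(x[1],x[0])),2),"z",R[:,2].round(3),"F",s["force"].round(1),"w",round(s["grip_width"],4));return s
def to(x,y,z=None,yaw=None):
    s=sense();p=s["ee_pos"];R=Ro.from_quat(s["eef_rot"]).as_matrix()[:,0]
    print("units",np.round((np.array([x,y,p[2] if z is None else z])-p)/.6,4),"turn",None if yaw is None else round((yaw-np.degrees(np.arctan2(R[1],R[0])))/90,4))
E
python3 -c "
from h import *
snap('w4');st();to(.4405,-.167,.049,-32.5)"
```

```text
t 2.85 p [ 0.442  -0.1635  0.1486] yaw -31.96 z [ 0.001  0.001 -1.   ] F [-0.2  0.4  1.3] w 0.0854
units [-0.0025 -0.0058 -0.166 ] turn -0.006
```

View pics/w4.png

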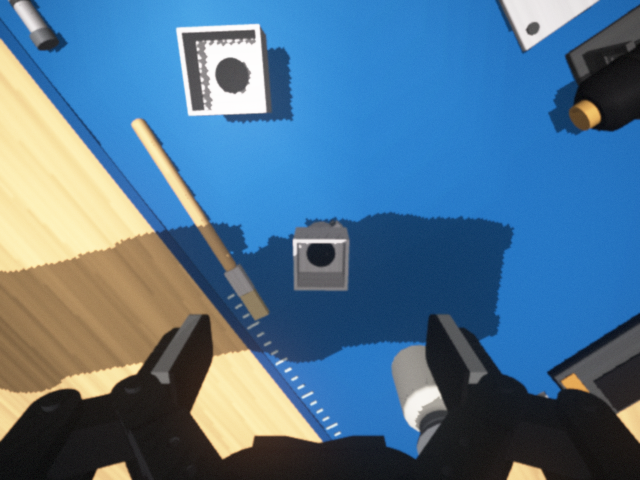

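w4 shows b square-on, with its rim at (293..348, 239..291). I'll check the position of the white bottle and the centre of b.

```bash
python3 - <<'E'
from h import *
w=load("w4")
P=np.array([plane(w,u,.056) for u in [(293.5,238.5),(348.5,238.5),(348.5,291.5),(293,291.5)]]);print(P.round(4),P.mean(0))
t,s=get_calibration("top"),get_calibration("scene")
print(tri([(t,(496,231)),(s,(115,234))]), plane(load("w3"),(262,350),0))
E
```

```text
[[ 0.4356 -0.1437  0.056 ]
 [ 0.4631 -0.1609  0.056 ]
 [ 0.4455 -0.1906  0.056 ]
 [ 0.4164 -0.1724  0.056 ]] [ 0.44017097 -0.1668871   0.056     ]
(array([ 0.44844746, -0.30181294,  0.08392775]), [np.float64(0.0036836451442361215), np.float64(0.0036836451442361514)]) [ 0.4490512 -0.300069   0.       ]
```

{"op": "drive_tool", "data": {
  "increments": [
    [[-0.003,-0.006,-0.05],[0,0,-0.006],1],
    [[0,0,-0.05],[0,0,0],1],
    [[0,0,-0.04],[0,0,0],1],
    [[0,0,-0.026],[0,0,0],1],
    [[0,0,0],[0,0,0],1],
    [[0,0,0],[0,0,0],1]
  ]
}}

```text
time_s: 3.45
ee_pos: [0.4401, -0.1684, 0.0493]
eef_rot: [0.96, -0.281, 0.001, -0.0]
force: [0.0, -0.1, -0.3]
grip_width: 0.0853
```

{"op": "drive_tool", "data": {
  "increments": [
    [[0,0,0],[0,0,0],-1],
    [[0,0,0],[0,0,0],-1],
    [[0,0,0],[0,0,0],-1],
    [[0,0,0],[0,0,0],-1],
    [[0,0,0],[0,0,0],-1],
    [[0,0,0],[0,0,0],-1],
    [[0,0,0],[0,0,0],-1],
    [[0,0,0],[0,0,0],-1],
    [[0,0,0],[0,0,0],-1],
    [[0,0,0],[0,0,0],-1]
  ]
}}

```text
time_s: 4.45
ee_pos: [0.4391, -0.1692, 0.0493]
eef_rot: [0.959, -0.282, 0.001, -0.0]
force: [0.1, 0.4, 6.9]
grip_width: 0.032
```

```bash
python3 -c "
from h import *
snap('w5');st()"
```

```text
t 4.5 p [ 0.4391 -0.1693  0.0494] yaw -32.8 z [ 0.001 -0.    -1.   ] F [-0.8  1.1  6.4] w 0.0325
```

View pics/w5.png

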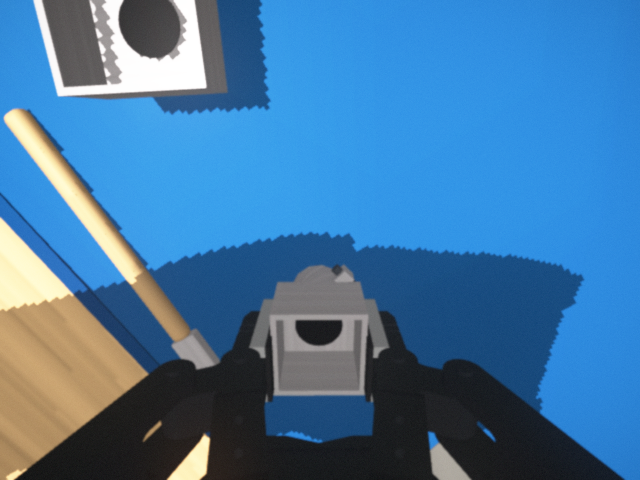

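b is gripped (width 32.5 mm). Next: lift it, carry it, and turn it to +3° over the second post.

{"op": "drive_tool", "data": {
  "increments": [
    [[0,0,0.02],[0,0,0],-1],
    [[0,0,0.05],[0,0,0],-1],
    [[0,0,0.05],[0,0,0],-1],
    [[0,0,0.05],[0,0,0],-1],
    [[0.058,0.042,0],[0,0,0.066],-1],
    [[0.058,0.042,0],[0,0,0.066],-1],
    [[0.058,0.042,0],[0,0,0.066],-1],
    [[0.058,0.042,0],[0,0,0.066],-1],
    [[0.058,0.042,0],[0,0,0.066],-1],
    [[0.058,0.042,0],[0,0,0.066],-1],
    [[0,0,0],[0,0,0],-1],
    [[0,0,0],[0,0,0],-1]
  ]
}}

```text
time_s: 5.7
ee_pos: [0.6474, -0.0172, 0.1499]
eef_rot: [1.0, 0.025, -0.001, -0.0]
force: [-1.1, -0.1, -0.1]
grip_width: 0.0325
```

```bash
python3 -c "
from h import *
snap('w6');st();to(.6478,-.017,.075,3)"
```

```text
t 5.75 p [ 0.6467 -0.0186  0.1502] yaw 2.79 z [-0.002 -0.001 -1.   ] F [-0.3 -0.6 -1.6] w 0.0323
units [ 0.0018  0.0027 -0.1253] turn 0.0024
```

View pics/w6.png

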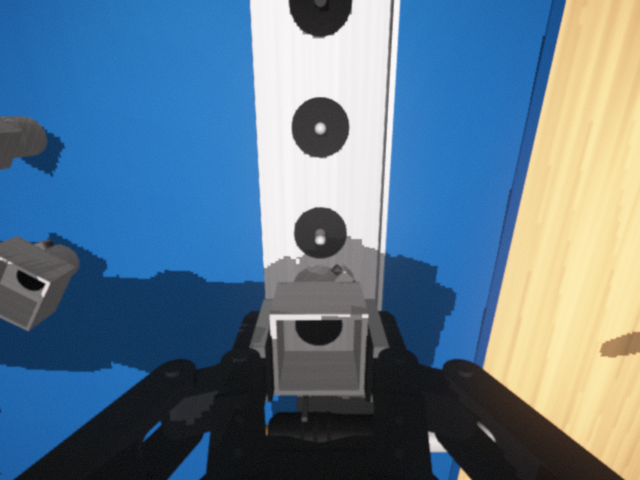

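```bash
python3 -c "
from h import *
w=load('w6')
for u in [(320,233),(320,127),(320,8),(321,290)]: print(u,plane(w,u,.013).round(4))
for p in [(.6477,-.0143,.013),(.6515,-.0859,.013),(.6474,-.016,.107)]: print(np.round(proj(w,p),1))"
```

```text
(320, 233) [ 0.6481 -0.0144  0.013 ]
(320, 127) [0.6444 0.0577 0.013 ]
(320, 8) [0.641 0.125 0.013]
(321, 290) [ 0.6512 -0.0591  0.013 ]
[319.4 232.8]
[319.6 321.4]
[318.5 295.4]
```

The target post appears at (320,233), exactly where predicted. I'll lower b now.

{"op": "drive_tool", "data": {
  "increments": [
    [[0.002,0.003,-0.04],[0,0,0.002],-1],
    [[0,0,-0.04],[0,0,0],-1],
    [[0,0,-0.03],[0,0,0],-1],
    [[0,0,-0.018],[0,0,0],-1],
    [[0,0,-0.01],[0,0,0],-1],
    [[0,0,0],[0,0,0],-1]
  ]
}}

```text
time_s: 6.35
ee_pos: [0.6483, -0.0168, 0.0677]
eef_rot: [1.0, 0.026, -0.0, 0.0]
force: [0.2, 0.3, -1.0]
grip_width: 0.0321
```

{"op": "drive_tool", "data": {
  "increments": [
    [[0,0,-0.004],[0,0,0],-1],
    [[0,0,-0.004],[0,0,0],-1],
    [[0,0,0],[0,0,0],-1]
  ]
}}

```text
time_s: 6.65
ee_pos: [0.6488, -0.0162, 0.0633]
eef_rot: [1.0, 0.026, 0.0, -0.0]
force: [0.5, -0.1, -1.3]
grip_width: 0.0323
```

{"op": "drive_tool", "data": {
  "increments": [
    [[0,0,-0.003],[0,0,0],-1],
    [[0,0,-0.002],[0,0,0],-1],
    [[0,0,0],[0,0,0],-1]
  ]
}}

```text
time_s: 6.95
ee_pos: [0.6486, -0.0161, 0.0599]
eef_rot: [1.0, 0.026, -0.0, -0.0]
force: [-0.9, 0.6, -0.6]
grip_width: 0.0322
```

{"op": "drive_tool", "data": {
  "increments": [
    [[0,0,-0.002],[0,0,0],-1],
    [[0,0,0],[0,0,0],-1]
  ]
}}

```text
time_s: 7.15
ee_pos: [0.6488, -0.0162, 0.0594]
eef_rot: [1.0, 0.026, 0.0, -0.0]
force: [-1.7, -0.2, 3.9]
grip_width: 0.0322
```

Contact at z≈0.0594, as predicted (0.0593). Release, then raise.

{"op": "drive_tool", "data": {
  "increments": [
    [[0,0,0],[0,0,0],-0.6],
    [[0,0,0],[0,0,0],-0.2],
    [[0,0,0],[0,0,0],0.2],
    [[0,0,0],[0,0,0],0.6],
    [[0,0,0],[0,0,0],0.6],
    [[0,0,0.02],[0,0,0],0.6],
    [[0,0,0.04],[0,0,0],0.6],
    [[0,0,0.05],[0,0,0],0.6],
    [[0,0,0.05],[0,0,0],1],
    [[0,0,0],[0,0,0],1]
  ]
}}

```text
time_s: 8.15
ee_pos: [0.6513, -0.0166, 0.1604]
eef_rot: [1.0, 0.026, 0.004, 0.0]
force: [0.7, -0.4, -0.1]
grip_width: 0.0855
```

```bash
python3 -c "
from h import *
snap('w7');st();to(.4545,-.0492,.15,-29.7)"
```

```text
t 8.2 p [ 0.6502 -0.0164  0.1581] yaw 3.02 z [ 0.005 -0.    -1.   ] F [-0.1 -0.1 -1.2] w 0.0854
units [-0.3261 -0.0547 -0.0136] turn -0.3636
```

View pics/w7.png

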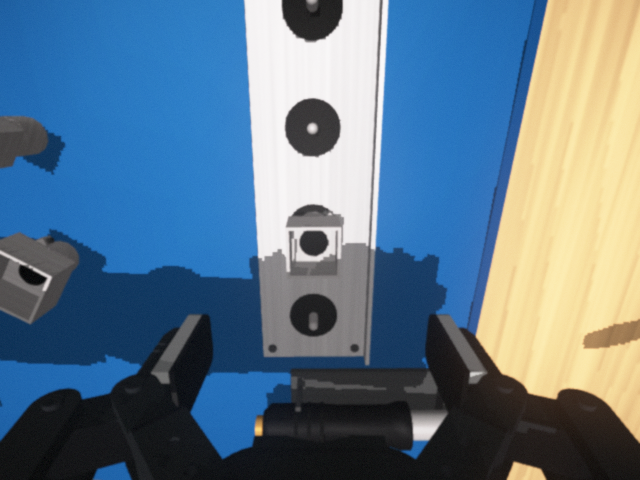

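w7 shows b upright on the second post, rim centre at about (314,243). Next is c.

{"op": "drive_tool", "data": {
  "increments": [
    [[-0.054,-0.009,0],[0,0,-0.061],1],
    [[-0.054,-0.009,0],[0,0,-0.061],1],
    [[-0.054,-0.009,0],[0,0,-0.061],1],
    [[-0.054,-0.009,0],[0,0,-0.061],1],
    [[-0.054,-0.009,0],[0,0,-0.06],1],
    [[-0.055,-0.009,-0.014],[0,0,-0.06],1],
    [[0,0,0],[0,0,0],1],
    [[0,0,0],[0,0,0],1]
  ]
}}

```text
time_s: 9.0
ee_pos: [0.4532, -0.0485, 0.1464]
eef_rot: [0.967, -0.256, -0.0, -0.0]
force: [0.6, -0.9, -0.4]
grip_width: 0.0854
```

```bash
python3 -c "
from h import *
snap('w8');st();to(.4545,-.0492,.049,-29.7)"
```

```text
t 9.05 p [ 0.4543 -0.0484  0.1465] yaw -29.67 z [ 0.001  0.    -1.   ] F [0.1 0.1 0.1] w 0.0855
units [ 0.0004 -0.0013 -0.1626] turn -0.0004
```

View pics/w8.png

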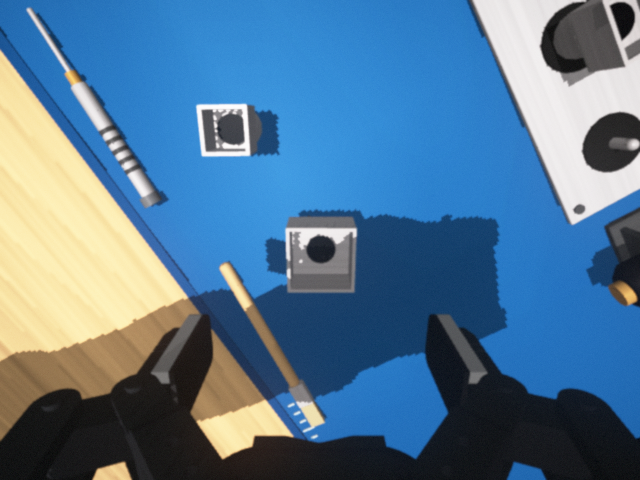

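c is centred (321) and square-on. Descend, grip and lift.

{"op": "drive_tool", "data": {
  "increments": [
    [[0,0,-0.05],[0,0,0],1],
    [[0,0,-0.05],[0,0,0],1],
    [[0,0,-0.04],[0,0,0],1],
    [[0,0,-0.022],[0,0,0],1],
    [[0,0,0],[0,0,0],1],
    [[0,0,0],[0,0,0],-1],
    [[0,0,0],[0,0,0],-1],
    [[0,0,0],[0,0,0],-1],
    [[0,0,0],[0,0,0],-1],
    [[0,0,0],[0,0,0],-1],
    [[0,0,0],[0,0,0],-1],
    [[0,0,0],[0,0,0],-1]
  ]
}}

```text
time_s: 10.25
ee_pos: [0.4544, -0.0485, 0.0502]
eef_rot: [0.967, -0.256, 0.001, -0.0]
force: [-1.1, -0.1, 6.7]
grip_width: 0.0402
```

{"op": "drive_tool", "data": {
  "increments": [
    [[0,0,0],[0,0,0],-1],
    [[0,0,0],[0,0,0],-1],
    [[0,0,0.02],[0,0,0],-1],
    [[0,0,0.05],[0,0,0],-1],
    [[0,0,0.05],[0,0,0],-1],
    [[0,0,0.05],[0,0,0],-1],
    [[0,0,0],[0,0,0],-1]
  ]
}}

```text
time_s: 10.95
ee_pos: [0.4557, -0.0489, 0.1549]
eef_rot: [0.967, -0.257, 0.003, -0.001]
force: [0.1, 0.1, -1.6]
grip_width: 0.0399
```

```bash
python3 -c "
from h import *
st();to(.6441,.056,.15,3)"
```

```text
t 10.95 p [ 0.4557 -0.0489  0.1549] yaw -29.73 z [ 0.007 -0.    -1.   ] F [ 0.1  0.1 -1.6] w 0.0399
units [ 0.3141  0.1749 -0.0081] turn 0.3637
```

{"op": "drive_tool", "data": {
  "increments": [
    [[0.052,0.03,0],[0,0,0.061],-1],
    [[0.052,0.03,0],[0,0,0.061],-1],
    [[0.052,0.03,0],[0,0,0.061],-1],
    [[0.052,0.03,0],[0,0,0.061],-1],
    [[0.052,0.03,0],[0,0,0.06],-1],
    [[0.053,0.028,0],[0,0,0.06],-1],
    [[0,0,0],[0,0,0],-1],
    [[0,0,0],[0,0,0],-1]
  ]
}}

```text
time_s: 11.75
ee_pos: [0.6412, 0.0586, 0.1501]
eef_rot: [1.0, 0.027, -0.001, -0.0]
force: [-0.9, 0.1, -1.2]
grip_width: 0.0401
```

```bash
python3 -c "
from h import *
snap('w9');st();to(.6441,.058,.0605,3)"
```

```text
t 11.8 p [0.6406 0.0578 0.1504] yaw 2.97 z [-0.002 -0.    -1.   ] F [-0.3 -0.1 -1.6] w 0.0403
units [ 0.0058  0.0004 -0.1498] turn 0.0003
```

View pics/w9.png

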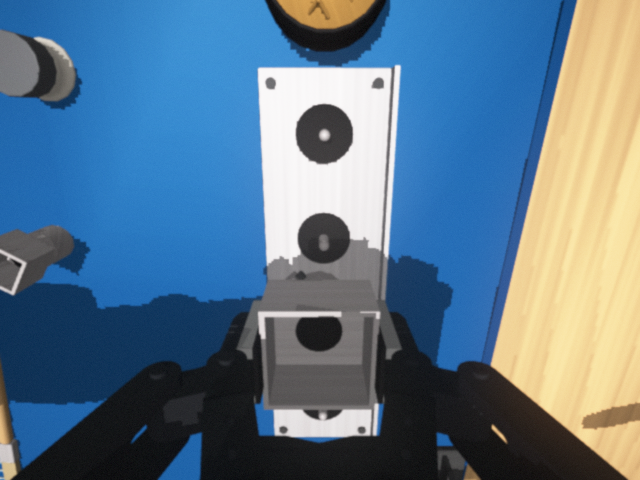

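The jaw is 3.5 mm short in x, which I'll correct while descending.

{"op": "drive_tool", "data": {
  "increments": [
    [[0.006,0,-0.03],[0,0,0],-1],
    [[0,0,-0.04],[0,0,0],-1],
    [[0,0,-0.035],[0,0,0],-1],
    [[0,0,-0.02],[0,0,0],-1],
    [[0,0,-0.01],[0,0,0],-1],
    [[0,0,-0.005],[0,0,0],-1],
    [[0,0,-0.003],[0,0,0],-1],
    [[0,0,-0.003],[0,0,0],-1],
    [[0,0,0],[0,0,0],-1]
  ]
}}

```text
time_s: 12.7
ee_pos: [0.6454, 0.0583, 0.0641]
eef_rot: [1.0, 0.026, 0.0, -0.0]
force: [-0.8, 0.1, -1.0]
grip_width: 0.0404
```

{"op": "drive_tool", "data": {
  "increments": [
    [[0,0,-0.003],[0,0,0],-1],
    [[0,0,0],[0,0,0],-1]
  ]
}}

```text
time_s: 12.9
ee_pos: [0.6451, 0.0583, 0.0619]
eef_rot: [1.0, 0.026, 0.0, -0.0]
force: [-0.6, 0.1, -0.2]
grip_width: 0.0401
```

{"op": "drive_tool", "data": {
  "increments": [
    [[0,0,-0.002],[0,0,0],-1],
    [[0,0,0],[0,0,0],-1]
  ]
}}

```text
time_s: 13.1
ee_pos: [0.6451, 0.0582, 0.0606]
eef_rot: [1.0, 0.026, -0.0, 0.0]
force: [-0.2, 0.5, -0.0]
grip_width: 0.0404
```

{"op": "drive_tool", "data": {
  "increments": [
    [[0,0,-0.002],[0,0,0],-1],
    [[0,0,0],[0,0,0],-1]
  ]
}}

```text
time_s: 13.3
ee_pos: [0.6452, 0.0582, 0.0603]
eef_rot: [1.0, 0.026, 0.0, -0.0]
force: [-2.3, 1.3, 6.1]
grip_width: 0.0398
```

Contact at 0.0603. Release and raise.

{"op": "drive_tool", "data": {
  "increments": [
    [[0,0,0],[0,0,0],-0.4],
    [[0,0,0],[0,0,0],0],
    [[0,0,0],[0,0,0],0.4],
    [[0,0,0],[0,0,0],0.7],
    [[0,0,0],[0,0,0],0.7],
    [[0,0,0.02],[0,0,0],0.7],
    [[0,0,0.04],[0,0,0],0.7],
    [[0,0,0.05],[0,0,0],0.7],
    [[0,0,0.05],[0,0,0],1],
    [[0,0,0],[0,0,0],1]
  ]
}}

```text
time_s: 14.3
ee_pos: [0.6477, 0.0581, 0.161]
eef_rot: [1.0, 0.026, 0.004, -0.0]
force: [0.3, -0.6, 0.4]
grip_width: 0.0853
```

```bash
python3 -c "
from h import *
snap('w10');st();to(.4461,.0409,.15,-29)"
```

```text
t 14.35 p [0.6466 0.0582 0.1587] yaw 3.02 z [ 0.005  0.001 -1.   ] F [-0.1  0.6 -0.4] w 0.0857
units [-0.3342 -0.0288 -0.0145] turn -0.3558
```

View pics/w10.png

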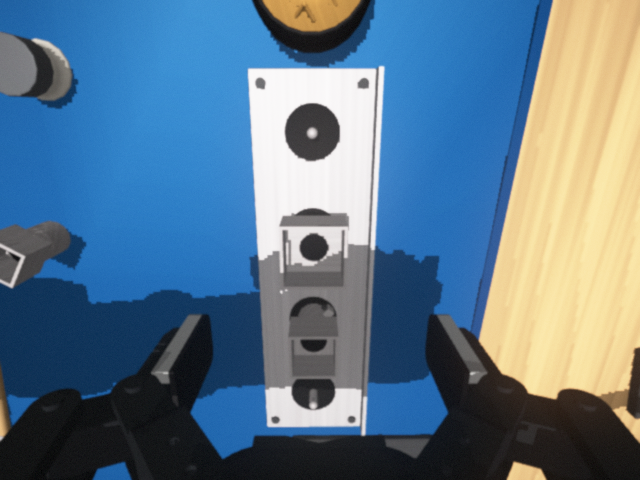

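w10 shows c and b upright on posts 3 and 2, with post 1 free at (313,395) and post 4 free at (313,132). Next is a.

{"op": "drive_tool", "data": {
  "increments": [
    [[-0.055,-0.005,0],[0,0,-0.059],1],
    [[-0.055,-0.005,0],[0,0,-0.059],1],
    [[-0.055,-0.005,0],[0,0,-0.059],1],
    [[-0.055,-0.005,0],[0,0,-0.059],1],
    [[-0.055,-0.005,0],[0,0,-0.06],1],
    [[-0.056,-0.004,-0.014],[0,0,-0.06],1],
    [[0,0,0],[0,0,0],1],
    [[0,0,0],[0,0,0],1]
  ]
}}

```text
time_s: 15.15
ee_pos: [0.446, 0.041, 0.147]
eef_rot: [0.968, -0.25, -0.0, 0.0]
force: [1.5, -0.1, 0.1]
grip_width: 0.0856
```

```bash
python3 -c "
from h import *
snap('w11');st();to(.4461,.0409,.049,-29)"
```

```text
t 15.2 p [0.4471 0.041  0.1472] yaw -28.94 z [ 0.001  0.    -1.   ] F [0.5 0.2 0.7] w 0.0852
units [-0.0017 -0.0002 -0.1636] turn -0.0007
```

View pics/w11.png

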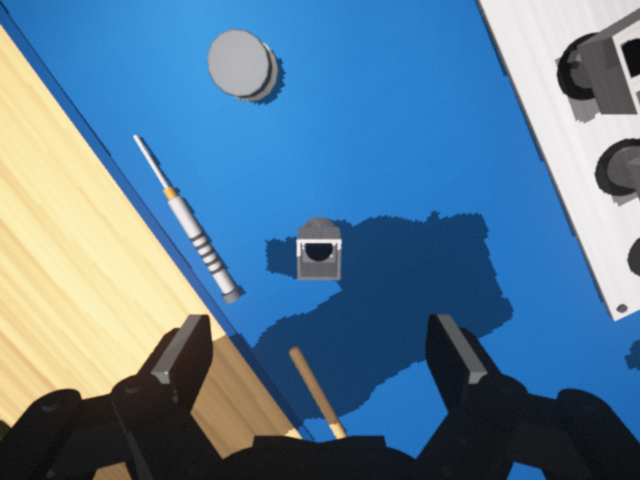

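{"op": "drive_tool", "data": {
  "increments": [
    [[-0.001,0,-0.05],[0,0,0],1],
    [[0,0,-0.05],[0,0,0],1],
    [[0,0,-0.04],[0,0,0],1],
    [[0,0,-0.022],[0,0,0],1],
    [[0,0,0],[0,0,0],1],
    [[0,0,0],[0,0,0],-1],
    [[0,0,0],[0,0,0],-1],
    [[0,0,0],[0,0,0],-1],
    [[0,0,0],[0,0,0],-1],
    [[0,0,0],[0,0,0],-1],
    [[0,0,0],[0,0,0],-1],
    [[0,0,0],[0,0,0],-1]
  ]
}}

```text
time_s: 16.4
ee_pos: [0.4464, 0.041, 0.0505]
eef_rot: [0.968, -0.25, 0.001, -0.0]
force: [-1.2, 0.0, 6.1]
grip_width: 0.0254
```

{"op": "drive_tool", "data": {
  "increments": [
    [[0,0,0],[0,0,0],-1],
    [[0,0,0],[0,0,0],-1],
    [[0,0,0],[0,0,0],-1]
  ]
}}

```text
time_s: 16.7
ee_pos: [0.4464, 0.041, 0.0505]
eef_rot: [0.968, -0.25, 0.001, -0.0]
force: [-0.5, 0.4, 6.1]
grip_width: 0.0257
```

{"op": "drive_tool", "data": {
  "increments": [
    [[0,0,0.02],[0,0,0],-1],
    [[0,0,0.05],[0,0,0],-1],
    [[0,0,0.05],[0,0,0],-1],
    [[0,0,0.05],[0,0,0],-1],
    [[0,0,0],[0,0,0],-1]
  ]
}}

```text
time_s: 17.2
ee_pos: [0.4477, 0.0408, 0.1552]
eef_rot: [0.968, -0.25, 0.003, -0.001]
force: [1.1, -1.3, 0.1]
grip_width: 0.025
```

```bash
python3 -c "
from h import *
st();to(.6515,-.0859,.155,3)"
```

```text
t 17.2 p [0.4477 0.0408 0.1552] yaw -29.01 z [ 0.006  0.001 -1.   ] F [ 1.1 -1.3  0.1] w 0.025
units [ 3.396e-01 -2.112e-01 -3.000e-04] turn 0.3557
```

{"op": "drive_tool", "data": {
  "increments": [
    [[0.049,-0.03,0],[0,0,0.051],-1],
    [[0.049,-0.03,0],[0,0,0.051],-1],
    [[0.049,-0.03,0],[0,0,0.051],-1],
    [[0.049,-0.03,0],[0,0,0.051],-1],
    [[0.049,-0.03,0],[0,0,0.051],-1],
    [[0.049,-0.03,0],[0,0,0.051],-1],
    [[0.049,-0.031,0],[0,0,0.05],-1],
    [[0,0,0],[0,0,0],-1],
    [[0,0,0],[0,0,0],-1]
  ]
}}

```text
time_s: 18.1
ee_pos: [0.6512, -0.0862, 0.1505]
eef_rot: [1.0, 0.026, -0.001, -0.0]
force: [0.1, 0.5, -1.5]
grip_width: 0.0251
```

```bash
python3 -c "
from h import *
snap('w12');st();to(.6515,-.0859,.0605,3)"
```

```text
t 18.15 p [ 0.6507 -0.0853  0.1508] yaw 2.98 z [-0.002  0.001 -1.   ] F [-0.7  1.2 -0.3] w 0.0254
units [ 0.0013 -0.001  -0.1504] turn 0.0002
```

View pics/w12.png

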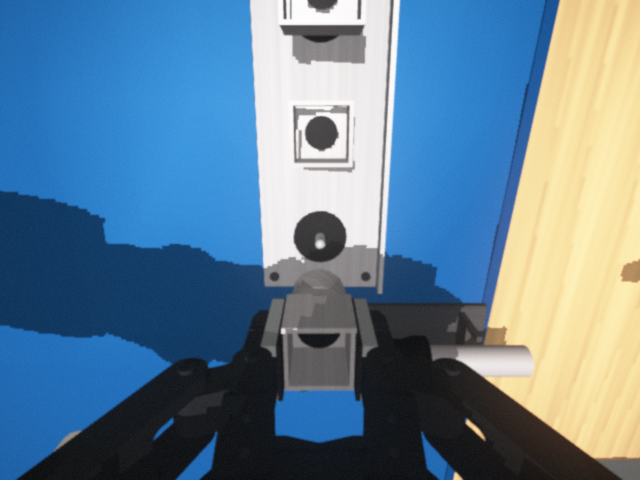

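The target post is at (320,238), in line with the held sleeve. Lower a.

{"op": "drive_tool", "data": {
  "increments": [
    [[0,-0.001,-0.03],[0,0,0],-1],
    [[0,0,-0.04],[0,0,0],-1],
    [[0,0,-0.035],[0,0,0],-1],
    [[0,0,-0.02],[0,0,0],-1],
    [[0,0,-0.01],[0,0,0],-1],
    [[0,0,-0.005],[0,0,0],-1],
    [[0,0,-0.003],[0,0,0],-1],
    [[0,0,-0.003],[0,0,0],-1],
    [[0,0,-0.003],[0,0,0],-1],
    [[0,0,0],[0,0,0],-1]
  ]
}}

```text
time_s: 19.15
ee_pos: [0.6518, -0.0864, 0.0626]
eef_rot: [1.0, 0.026, 0.0, -0.0]
force: [-0.0, -0.4, -0.6]
grip_width: 0.0252
```

{"op": "drive_tool", "data": {
  "increments": [
    [[0,0,-0.002],[0,0,0],-1],
    [[0,0,0],[0,0,0],-1]
  ]
}}

```text
time_s: 19.35
ee_pos: [0.6517, -0.0864, 0.0613]
eef_rot: [1.0, 0.026, -0.0, -0.0]
force: [1.0, 0.6, -0.0]
grip_width: 0.0251
```

{"op": "drive_tool", "data": {
  "increments": [
    [[0,0,-0.001],[0,0,0],-1],
    [[0,0,0],[0,0,0],-1]
  ]
}}

```text
time_s: 19.55
ee_pos: [0.6518, -0.0864, 0.0608]
eef_rot: [1.0, 0.026, 0.0, 0.0]
force: [0.3, -0.2, -0.3]
grip_width: 0.0254
```

{"op": "drive_tool", "data": {
  "increments": [
    [[0,0,-0.001],[0,0,0],-1],
    [[0,0,0],[0,0,0],-1]
  ]
}}

```text
time_s: 19.75
ee_pos: [0.6518, -0.0865, 0.0607]
eef_rot: [1.0, 0.026, 0.0, 0.0]
force: [-1.6, 0.3, 4.6]
grip_width: 0.0252
```

{"op": "drive_tool", "data": {
  "increments": [
    [[0,0,-0.001],[0,0,0],-1],
    [[0,0,0],[0,0,0],-1]
  ]
}}

```text
time_s: 19.95
ee_pos: [0.6518, -0.0865, 0.0606]
eef_rot: [1.0, 0.026, 0.0, -0.0]
force: [-3.7, 0.5, 9.3]
grip_width: 0.0252
```

{"op": "drive_tool", "data": {
  "increments": [
    [[0,0,0],[0,0,0],-0.6],
    [[0,0,0],[0,0,0],-0.2],
    [[0,0,0],[0,0,0],0.2],
    [[0,0,0],[0,0,0],0.5],
    [[0,0,0],[0,0,0],0.5],
    [[0,0,0.02],[0,0,0],0.5],
    [[0,0,0.04],[0,0,0],0.5],
    [[0,0,0.05],[0,0,0],0.5],
    [[0,0,0.05],[0,0,0],1],
    [[0,0,0],[0,0,0],1]
  ]
}}

```text
time_s: 20.95
ee_pos: [0.6542, -0.0871, 0.1611]
eef_rot: [1.0, 0.026, 0.004, 0.001]
force: [0.7, -0.5, 0.7]
grip_width: 0.0854
```

```bash
python3 -c "
from h import *
snap('w13');st();to(.4528,.3044,.15,9.3)"
```

```text
t 21.0 p [ 0.6532 -0.0867  0.1587] yaw 3.02 z [ 0.005 -0.001 -1.   ] F [-0.1 -0.1 -0.4] w 0.0854
units [-0.3339  0.6519 -0.0146] turn 0.0698
```

View pics/w13.png

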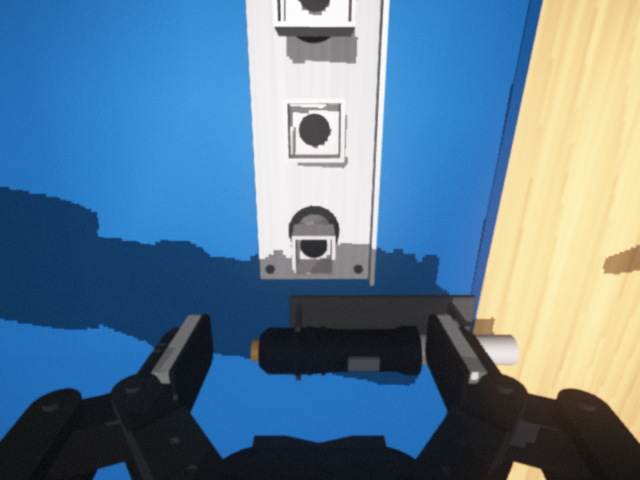

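a is upright on post 1, rim at (314,253). Now over to d.

{"op": "drive_tool", "data": {
  "increments": [
    [[-0.033,0.065,0],[0,0,0.007],1],
    [[-0.033,0.065,0],[0,0,0.007],1],
    [[-0.033,0.065,0],[0,0,0.007],1],
    [[-0.033,0.065,0],[0,0,0.007],1],
    [[-0.033,0.065,0],[0,0,0.007],1],
    [[-0.033,0.065,0],[0,0,0.007],1],
    [[-0.034,0.065,0],[0,0,0.007],1],
    [[-0.034,0.065,0],[0,0,0.007],1],
    [[-0.034,0.065,0],[0,0,0.007],1],
    [[-0.034,0.065,0],[0,0,0.007],1],
    [[0,0,0],[0,0,0],1],
    [[0,0,0],[0,0,0],1]
  ]
}}

```text
time_s: 22.2
ee_pos: [0.4503, 0.3045, 0.1549]
eef_rot: [0.997, 0.083, -0.001, 0.0]
force: [0.3, -0.5, -0.5]
grip_width: 0.0856
```

```bash
python3 -c "
from h import *
snap('w14');st();to(.4528,.3044,.049,9.3)"
```

```text
t 22.25 p [0.4512 0.303  0.1551] yaw 9.34 z [-0.001 -0.001 -1.   ] F [ 1.2 -1.2  0.3] w 0.0854
units [ 0.0027  0.0023 -0.1768] turn -0.0005
```

View pics/w14.png

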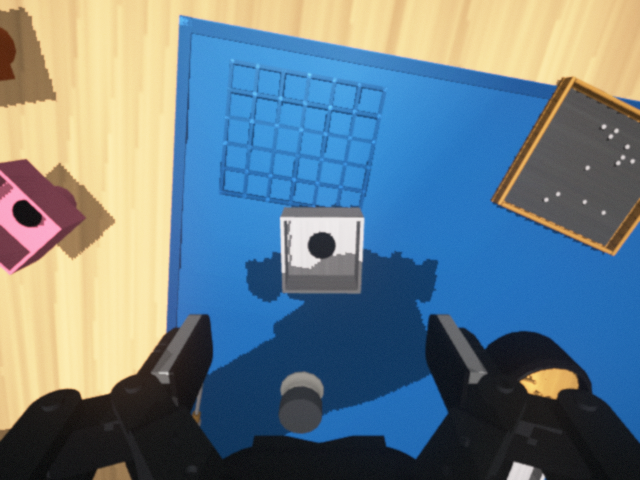

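```bash
python3 -c "
from h import *
w=load('w14')
P=np.array([plane(w,u,.056) for u in [(281,217.5),(364,217.5),(361,293),(284,293)]]);c=P.mean(0);e=P[1]-P[0];f=P[2]-P[3];print(P.round(4),c,np.degrees(np.arctan2(e[1],e[0])),np.degrees(np.arctan2(f[1],f[0])))
to(c[0],c[1],.049,9.3)"
```

```text
[[0.4241 0.3248 0.056 ]
 [0.473  0.3329 0.056 ]
 [0.4812 0.2837 0.056 ]
 [0.4326 0.2756 0.056 ]] [0.4527237  0.30423807 0.056     ] 9.51117880327367 9.537089662689446
units [ 0.0025  0.002  -0.1768] turn -0.0005
```

{"op": "drive_tool", "data": {
  "increments": [
    [[0.002,0.002,-0.05],[0,0,0],1],
    [[0,0,-0.05],[0,0,0],1],
    [[0,0,-0.05],[0,0,0],1],
    [[0,0,-0.026],[0,0,0],1],
    [[0,0,0],[0,0,0],1],
    [[0,0,0],[0,0,0],-1],
    [[0,0,0],[0,0,0],-1],
    [[0,0,0],[0,0,0],-1],
    [[0,0,0],[0,0,0],-1],
    [[0,0,0],[0,0,0],-1],
    [[0,0,0],[0,0,0],-1],
    [[0,0,0],[0,0,0],-1]
  ]
}}

```text
time_s: 23.45
ee_pos: [0.4535, 0.3049, 0.0512]
eef_rot: [0.997, 0.081, 0.001, -0.0]
force: [0.8, -1.2, 7.6]
grip_width: 0.0489
```

{"op": "drive_tool", "data": {
  "increments": [
    [[0,0,0],[0,0,0],-1],
    [[0,0,0],[0,0,0],-1]
  ]
}}

```text
time_s: 23.65
ee_pos: [0.4535, 0.3049, 0.0512]
eef_rot: [0.997, 0.081, 0.001, -0.0]
force: [-0.1, -1.9, 6.5]
grip_width: 0.0492
```

{"op": "drive_tool", "data": {
  "increments": [
    [[0,0,0.02],[0,0,0],-1],
    [[0,0,0.05],[0,0,0],-1],
    [[0,0,0.05],[0,0,0],-1],
    [[0,0,0.05],[0,0,0],-1],
    [[0,0,0],[0,0,0],-1]
  ]
}}

```text
time_s: 24.15
ee_pos: [0.4543, 0.306, 0.1566]
eef_rot: [0.997, 0.081, 0.003, -0.002]
force: [1.0, 1.0, -0.7]
grip_width: 0.0493
```

```bash
python3 -c "
from h import *
st();to(.6402,.1297,.155,3)"
```

```text
t 24.15 p [0.4543 0.306  0.1566] yaw 9.33 z [ 0.006  0.005 -1.   ] F [ 1.   1.  -0.7] w 0.0493
units [ 0.3099 -0.2938 -0.0026] turn -0.0703
```

{"op": "drive_tool", "data": {
  "increments": [
    [[0.045,-0.042,0],[0,0,-0.01],-1],
    [[0.045,-0.042,0],[0,0,-0.01],-1],
    [[0.045,-0.042,0],[0,0,-0.01],-1],
    [[0.045,-0.042,0],[0,0,-0.01],-1],
    [[0.045,-0.042,0],[0,0,-0.01],-1],
    [[0.045,-0.042,0],[0,0,-0.01],-1],
    [[0.043,-0.042,0],[0,0,-0.01],-1],
    [[0,0,0],[0,0,0],-1],
    [[0,0,0],[0,0,0],-1]
  ]
}}

```text
time_s: 25.05
ee_pos: [0.6402, 0.1274, 0.1513]
eef_rot: [1.0, 0.025, -0.001, 0.0]
force: [-0.2, -0.1, -0.6]
grip_width: 0.0491
```

```bash
python3 -c "
from h import *
snap('w15');st();to(.6402,.1297,.0612,3)"
```

```text
t 25.1 p [0.6395 0.1289 0.1514] yaw 3.03 z [-0.002  0.001 -1.   ] F [-0.3  0.  -0.9] w 0.0494
units [ 0.0011  0.0014 -0.1504] turn -0.0004
```

View pics/w15.png

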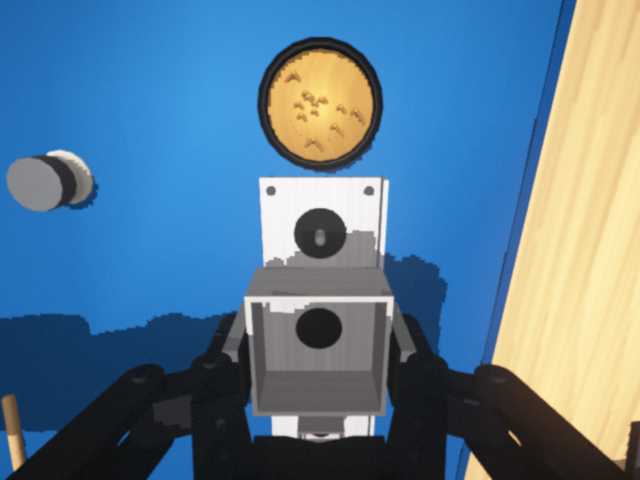

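Post 4 is at (320,234), in line with d. Lower it.

{"op": "drive_tool", "data": {
  "increments": [
    [[0,0.001,-0.03],[0,0,0],-1],
    [[0,0,-0.04],[0,0,0],-1],
    [[0,0,-0.035],[0,0,0],-1],
    [[0,0,-0.02],[0,0,0],-1],
    [[0,0,-0.01],[0,0,0],-1],
    [[0,0,-0.005],[0,0,0],-1],
    [[0,0,-0.003],[0,0,0],-1],
    [[0,0,-0.003],[0,0,0],-1],
    [[0,0,-0.003],[0,0,0],-1],
    [[0,0,0],[0,0,0],-1]
  ]
}}

```text
time_s: 26.1
ee_pos: [0.6404, 0.129, 0.0626]
eef_rot: [1.0, 0.026, 0.0, -0.0]
force: [0.8, -0.4, -0.4]
grip_width: 0.0494
```

{"op": "drive_tool", "data": {
  "increments": [
    [[0,0,-0.002],[0,0,0],-1],
    [[0,0,0],[0,0,0],-1]
  ]
}}

```text
time_s: 26.3
ee_pos: [0.6405, 0.129, 0.0614]
eef_rot: [1.0, 0.026, 0.0, -0.0]
force: [-0.7, 0.7, -0.5]
grip_width: 0.0492
```

{"op": "drive_tool", "data": {
  "increments": [
    [[0,0,-0.001],[0,0,0],-1],
    [[0,0,0],[0,0,0],-1]
  ]
}}

```text
time_s: 26.5
ee_pos: [0.6405, 0.129, 0.0614]
eef_rot: [1.0, 0.026, 0.0, -0.0]
force: [-1.4, -0.8, 4.5]
grip_width: 0.049
```

{"op": "drive_tool", "data": {
  "increments": [
    [[0,0,0],[0,0,0],-0.2],
    [[0,0,0],[0,0,0],0.2],
    [[0,0,0],[0,0,0],0.5],
    [[0,0,0],[0,0,0],0.8],
    [[0,0,0],[0,0,0],0.8],
    [[0,0,0.02],[0,0,0],0.8],
    [[0,0,0.04],[0,0,0],0.8],
    [[0,0,0.06],[0,0,0],0.8],
    [[0,0,0.06],[0,0,0],1],
    [[-0.06,0.05,0.03],[0,0,0],1],
    [[-0.06,0.05,0.03],[0,0,0],1],
    [[0,0,0],[0,0,0],1]
  ]
}}

```text
time_s: 27.7
ee_pos: [0.5652, 0.1952, 0.2081]
eef_rot: [1.0, 0.03, 0.001, -0.003]
force: [-0.2, 0.5, 0.2]
grip_width: 0.0854
```

{"op": "drive_tool", "data": {
  "increments": [
    [[-0.05,0.06,0],[0,0,0],1],
    [[-0.05,0.06,0],[0,0,0],1],
    [[-0.05,0.06,0],[0,0,0],1],
    [[-0.05,0.06,0],[0,0,0],1],
    [[0,0,0],[0,0,0],1]
  ]
}}

```text
time_s: 28.2
ee_pos: [0.4434, 0.3395, 0.205]
eef_rot: [0.999, 0.032, -0.001, -0.002]
force: [0.1, 0.2, 0.7]
grip_width: 0.0852
```

```bash
python3 -c "
from h import *
im=snap('w16');st()
a=camera('top')[:,:,::-1][120:260,210:460];b=camera('scene')[:,:,::-1][215:375,150:450]
cv2.imwrite('pics/t2.png',cv2.resize(a,None,fx=3.1,fy=3.1,interpolation=2));cv2.imwrite('pics/s9.png',cv2.resize(b,None,fx=2.6,fy=2.6,interpolation=2))"
```

```text
t 28.25 p [0.4462 0.3362 0.2051] yaw 3.43 z [-0.001  0.002 -1.   ] F [ 0.  -1.1  0.5] w 0.0855
```

View pics/t2.png

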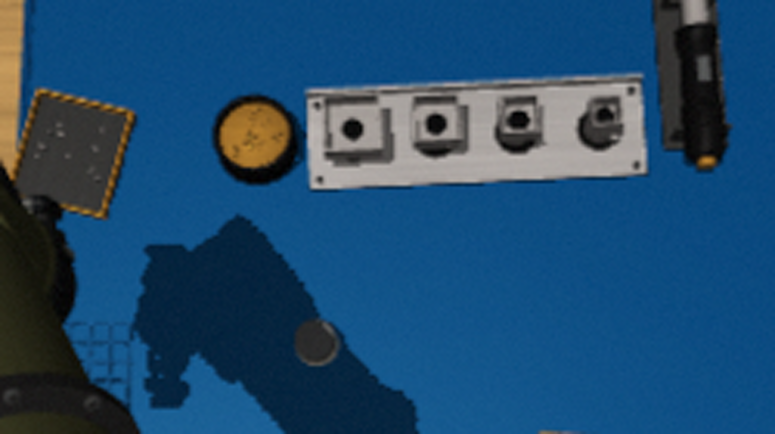

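View pics/s9.png

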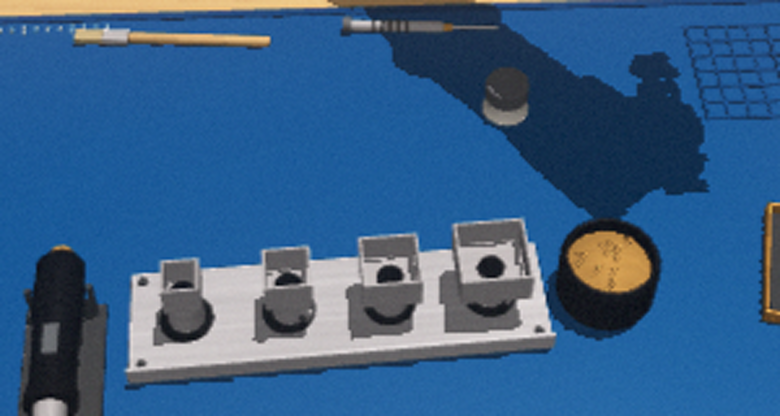

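View pics/w16.png

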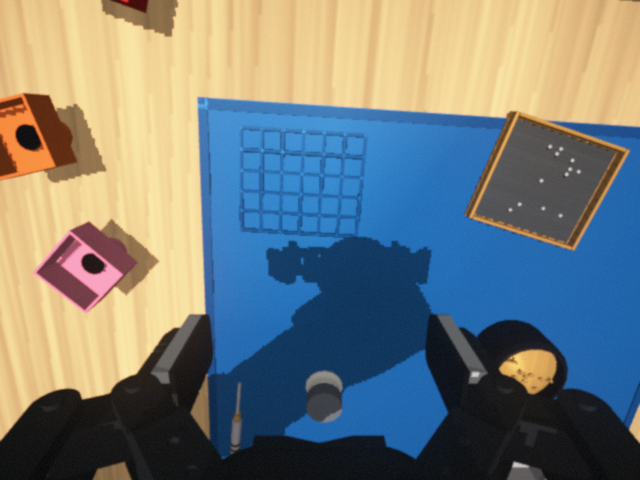

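The last pictures show all four nozzles upright on their discs in the right order. The jar is at the same scene pixel as before, (505,95) in the zoom. The gripper is empty and clear of everything.

```bash
python3 -c "
from bench import finish_job
print(finish_job())"
```

```text
the job is handed in; nothing more can be done
None
```

All four nozzles are on the rack in order: a on the post next to the handpiece, then b, c and d at the tip-cleaner end. Each was lowered until the wrist felt light contact (about 4–9 N), at a tool height of 59–61 mm. That matched the height I predicted for a seated nozzle to within about 1 mm.

The last top and scene pictures show all four upright on their discs. The jar looks unmoved in the scene view, and I did not go near the orange, pink and red look-alikes. The gripper was clear of everything at hand-in, at about 28 s of the 112 s allowed. No check failed or disagreed. I did not measure the final rim heights of the nozzles by triangulation.

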